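# Find the thread hand of a hub cap and take it off

## Robot

A 7-joint arm with a two-finger parallel gripper is mounted at the origin on the work surface. World frame = base frame: x ahead of the robot, y to its left, z up, the work surface at z = 0. Lengths are in m, angles in degrees, forces in N, time in s.
With the tool pointing down it reaches from about 0.425 to 0.875 m from the base axis. Payload 4.7 kg.
Tool frame: the origin (TCP) lies on the centre line of the jaws, within the pads' length; the fingertips stand ahead of it and the grasp point (between the pads) lies 2 mm behind it (env.tip_reach is the x of the fingertips in the tool frame, in m); x points along the fingers, z is the direction in which the jaws open and shut, and the axes are right-handed (so a half turn about x gives the same grasp; the last joint's range is limited). The gripper opens to 87 mm and grips with 3 to 60 N. Pads are 19 mm wide; open, the fingers measure 117 mm over their backs; the gripper's body (75 mm by 190 mm) begins 51 mm behind the grasp point.
Start: joints at [-75.396, 18.392, -4.016, 83.108, 1.295, 78.541, -3.26], TCP at [0.155, 0.631, 0.24] pointing down, gripper open.
Joint ranges: [-163.93, 163.93], [-17.29, 119.83], [-79.2, 71.16], [3.27, 140.29], [-89.18, 269.18], [5.43, 117.66], [-154.24, 154.24]. Speed limits (degrees/s): [147.25, 147.25, 180, 180, 180, 180, 180].

## Interface

Orientations are given as [roll, pitch, yaw] about the fixed x, y, z axes, in that order (R = Rz(yaw) Ry(pitch) Rx(roll)).
In Python, from cell import telemetry, optics, env, models gives the robot as it stands.
- The arm moves only by the shell command python3 -m pendant 'ROWS' [FORCE]. ROWS is JSON, a list of rows, each a list of 3 entries, a list of its own where there are three numbers: the finger opening in mm, from 0 to 87, then the shift along the tool's x, y, z in mm, then the turn, a rotation vector about the tool's x, y, z in rad. A call has 1 to 10 rows; each row is the pose to reach, as a shift and turn from the pose commanded when the call began, along the tool's axes at that moment; what a row does not reach only later rows make up. A row lasts 1/12 s, in which the tool goes at most 41.7 mm and 7.16 degrees, less where a joint would pass 70% of its speed; a pose out of reach is approached as far as the arm can. A call with a gripper value outside its range is refused whole. The fingers move at their own pace and stop on an object; FORCE is the grip in N (left out, the last holds). Time passes only in rows, so rows that repeat a pose let the fingers close. It gives the time, the measured TCP pose, the force and the opening at its end, in the units of the state.
- telemetry.get_obs(): the state, without advancing time (a new reading comes with each control period).
- optics.read_camera(name): name is "side" or "top" or "wrist"; returns a dict with "image" (420x560x3 uint8, blue, green, red), "range_z" (420x560 float32, m along the optical axis (not along the pixel's ray), 0 where there is no reading), "fx", "fy", "cx", "cy" (pixels), "cam_to_world" (4x4, takes a point from camera to world coordinates). Camera axes: x right, y up, looking along -z (the intrinsics and any distortion apply to the point x, -y, -z); pixel columns grow to the right and rows downward; lengths in m; the calibration is good to about 2 mm. A picture is of the moment at which its call begins.
- env.sign_off(): hands the job in, once; it reports no verdict.
Trained networks look in the newest picture that a camera, given by its name, has taken for a name from the list of things; names that differ only in an ending like _2 or _b are one class to them, and where a whole thing is asked for, a point or a joint stands for the part that bears it (a point fixed in the world has none). Each returns a list of dicts, best first, with "confidence" (0 to 1); they miss things now and then, are a little off and sometimes report something else, mostly with a low value. They report only what shows in the picture. A call takes as long as a camera call. They do not tell look-alikes from the thing itself.
- models.masks_of(camera, label): "pixels" (420x560 bool, what is visible of it) and "extent" ([left, top, right, bottom] as shares, 0 to 1, of the picture: columns of its width, rows of its height, round what is visible of it).
- models.landmark_of(camera, label): "centre" ([row, column] as shares, 0 to 1, of the picture: columns of its width, rows of its height: a listed point, or the origin of a listed thing).
The state is a dict: "time_s": time; "qpos": joint angles; "joint_velocities": joint speeds; "effort": joint torques, N m; "tool_pos": TCP position; "tool_rot": TCP orientation; "force": force on the tool from outside, world axes, zero at the start; "wrist_torque": the same for the moment, N m; "grip_width": finger opening in m.
Only numpy, scipy, OpenCV 4.12 (cv2) and the standard library are available. Lean on these libraries where they do the work, as an engineer would, in place of code of your own. Each camera call takes 0.05 s, during which the arm holds its last target.

## Task

The big socket has been left standing on the cap of the wheel hub: first stand it upright on the narrow raised rail, in the gap between the two smaller sockets, and let go of it. Nobody knows whether the hub has a left-hand or a right-hand thread, so find out by trying which way the cap loosens, turn it that way, lift it straight off and finish while still holding it in the gripper, about 10 cm above the hub and touching nothing else. Leave the two smaller sockets, the bearing ring and the screwdriver where they are.

Things in the scene. Friction and masses are not known exactly. Their poses are not given: they have to be found in the camera images.
- hub: Wheel hub unit bolted to the bench (fixed): grey plate 260 x 150 x 8 mm, on it a round flange 124 mm across with five short studs (tops 34 mm above the bench, 49 mm from the axis), a barrel 68 mm across up to 40 mm above the bench, and a neck 28 mm across, under the cap. Origin: on the hub's vertical axis, on the bench; z up
- housing (a point): Centre of the top of the closed grey housing on the hub's plate, 64 mm (hub x) by 90 mm (hub y), 85 mm high, 118 mm from the hub's axis along its +x
- hub_nose (a point): Centre of the flat top of the hub's neck, 72 mm above the bench; axes as the hub's
- cap: Round plain aluminium cap with fine grip ridges, 56 mm across, 42 mm high, 0.17 to 0.35 kg, on the hub's neck. Origin: centre of its lower edge (42 mm above the bench at the start), z up, x towards the small dark dot at the rim of its flat top, which points along the hub's +x to within 3 degrees at the start
- cap_top (a point): Centre of the cap's top. Its two short thread segments do not climb: it stays level (1 mm play) as it turns. Whether it loosens counter-clockwise or clockwise differs by start and cannot be seen. The wrong way it hits a hard stop within 10 degrees; the right way it turns lightly, is still locked at 45 and lifts straight off at 65 to 120 degrees from its start. A 40 N grip slips harmlessly at the stop
- socket: The big plain steel socket, round, 38 mm across its upper half and 32 mm across its foot, 55 mm high, 0.15 to 0.3 kg, open at the top, standing centrally on the cap at the start. Origin: centre of its underside; z up
- rail: Narrow raised rail, fixed to the bench: a flat steel bar 34 mm wide (x) and 250 mm long (y) with a flat top 80 mm above the bench, on two legs and a foot plate 90 x 220 mm. Origin: under its centre, on the bench
- rail_gap (a point): Centre of the rail's top face, the middle of the gap between the two smaller sockets; x across the rail, y along it, z up
- socket_left: Smaller steel socket, 32 mm across, 45 mm high, standing on the rail about 100 mm from its middle towards the rail's +y. Origin: centre of its underside. To be left alone
- socket_right: Smallest steel socket, 29 mm across, 40 mm high, standing on the rail about 100 mm from its middle towards the rail's -y. Origin: centre of its underside. To be left alone
- bearing: Steel bearing ring, 44 mm across, 14 mm high, lying on the bench between hub and rail. Origin: centre of its underside. To be left alone
- screwdriver: Screwdriver with a wooden handle, about 200 mm long, lying on the bench near the robot. To be left alone
Not all that is in view belongs to the job. Of the things shaped like the cap, the aluminium one is meant.

How it is judged (in metres and radians):
On the way, in this order (a step that is already met when the one before it is completed fails the run):
1. the big socket stands upright on the rail in the gap, let go (z of socket in the frame of rail_gap between -0.005 and 0.005 m and y of socket in the frame of rail_gap between -0.04 and 0.04 m and x of socket in the frame of rail_gap between -0.018 and 0.018 m and angle between socket's own z axis and vertical below 0.1 rad and contact force between socket and the fingers below 0.05 N and linear speed of socket below 0.02 m/s), for 0.2 s.
2. the cap is off the hub, in the gripper (z of cap in the frame of hub_nose above 0.04 m and contact force between cap and the fingers above 1 N), for 0.2 s.
At the end, for the whole second after the job is handed in: Big socket upright (0.1 rad) on the rail top within 18 mm of its centre line and 40 mm of the gap's middle, at rest, released; gripper holds the cap still, its lower edge at least 30 mm above the neck top (102 mm above the bench), nothing else carrying it (all of step 1 and z of cap in the frame of hub_nose above 0.03 m and contact force between cap and the fingers above 1 N and linear speed of cap below 0.03 m/s and contact force between cap and hub below 0.05 N and contact force between cap and rail below 0.05 N and contact force between cap and socket below 0.05 N and contact force between cap and socket_left below 0.05 N and contact force between cap and socket_right below 0.05 N and contact force between cap and bearing below 0.05 N and contact force between cap and screwdriver below 0.05 N); the arm keeps its last pose, push and grip.
It fails at once if a smaller socket was moved more than 30 mm (distance of any of socket_left, socket_right from where it was at the start of the episode above 0.03 m).
It fails at once if the bearing ring or the screwdriver was moved more than 30 mm (distance of any of bearing, screwdriver from where it was at the start of the episode above 0.03 m).
It also fails if it takes over 67 s, if anything falls off the work surface, if the arm or the gripper's body presses on something with over 40 N, if the wrist force passes 120 N, or if a joint passes its speed limit or range.

## Working session

There is one attempt and no reset: what is moved stays moved. The work goes in short steps, Python scripts to look and compute and a shell command to move; the robot and the scene stay as the last step left them, time stands still between calls to the robot, and variables do not carry over. Pictures are saved under pics/ and viewed, and the job is handed in when it is done.

```bash
ls; mkdir -p pics; python3 - <<'E'
from cell import telemetry, optics, env, models
import cv2
print(telemetry.get_obs(), env.tip_reach)
for n in ["side","top","wrist"]:
    d=optics.read_camera(n); cv2.imwrite(f"pics/{n}0.png",d["image"])
    print(n,d["fx"],d["fy"],d["cx"],d["cy"],d["cam_to_world"].round(4).tolist(),[k for k in d])
E
```

```text
pics
{'time_s': 0.0, 'qpos': array([-75.3949835 ,  18.43894369,  -4.0154047 ,  83.17488342,
         1.29423436,  78.54238797,  -3.26033914]), 'joint_velocities': array([ 0.00213864, -0.03102156, -0.14248104,  0.03430942,  0.12988583,
        0.10948653,  0.05521505]), 'effort': array([ 9.76675947e-04, -4.91312420e+01, -4.03412059e-01, -3.12520838e+01,
       -6.37270161e-02,  4.39820113e-02,  1.73934013e-04]), 'tool_pos': array([0.15493386, 0.63071722, 0.23846296]), 'tool_rot': array([-177.34548857,   89.88886859, -101.14136812]), 'force': array([-0.53213431,  1.29598152,  0.1894048 ]), 'wrist_torque': array([ 0.03480942, -0.00298765, -0.01130504]), 'grip_width': 0.08655044137283015} 0.017
side 443.79405664817205 443.79405664817205 278.4816990056762 203.46829580773 [[-0.8882, 0.3581, -0.2879, 0.2249], [-0.4594, -0.6843, 0.5663, 0.4921], [0.0058, 0.6352, 0.7723, 0.8318], [0.0, 0.0, 0.0, 1.0]] ['image', 'range_z', 'fx', 'fy', 'cx', 'cy', 'cam_to_world']
top 531.5863625493714 531.5863625493714 276.46991560842673 212.72768798029483 [[-0.0243, 0.9829, -0.1825, 0.2324], [-0.9997, -0.024, 0.004, -0.031], [-0.0005, 0.1825, 0.9832, 1.5099], [0.0, 0.0, 0.0, 1.0]] ['image', 'range_z', 'fx', 'fy', 'cx', 'cy', 'cam_to_world']
wrist 301.89551092441553 301.89551092441553 274.49533310036185 206.9832208998056 [[0.2378, -0.9353, -0.2619, 0.0834], [0.9713, 0.2283, 0.0665, 0.6486], [-0.0024, -0.2702, 0.9628, 0.3835], [0.0, 0.0, 0.0, 1.0]] ['image', 'range_z', 'fx', 'fy', 'cx', 'cy', 'cam_to_world']
```

View pics/side0.png

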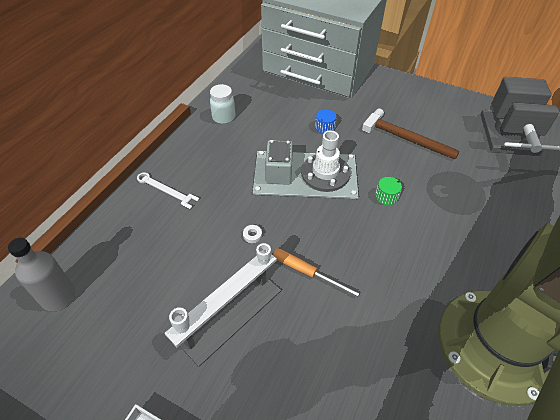

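View pics/top0.png

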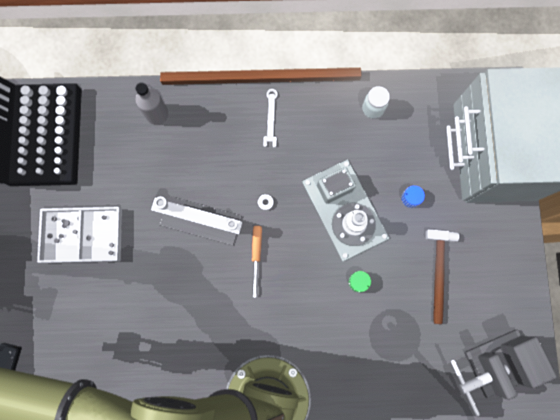

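View pics/wrist0.png

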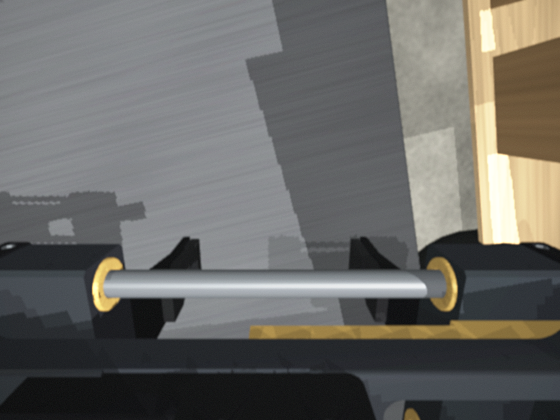

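Side view: the hub is at about (325,165) with the socket on its cap, and the rail runs from (180,330) to (268,258). Top view: the hub is at (354,222) and the rail from (158,203) to (240,228). There are three cap-like things in the top view: aluminium on the hub at (354,222), blue at (413,196) and green at (360,282). The aluminium one under the socket fits the description. I'll measure next.

```bash
cat > h.py <<'E'
from cell import telemetry, optics, env, models
import numpy as np, cv2
from scipy.spatial.transform import Rotation as R
def ray(d,u,v):
    M=d["cam_to_world"]; p=np.array([(u-d["cx"])/d["fx"],-(v-d["cy"])/d["fy"],-1.])
    return M[:3,3], M[:3,:3]@p
def cloud(d,mask=None):
    z=d["range_z"]; v,u=np.nonzero((z>0) if mask is None else (z>0)&mask)
    zz=z[v,u]; p=np.stack([(u-d["cx"])/d["fx"]*zz,-(v-d["cy"])/d["fy"]*zz,-zz],1)
    return p@d["cam_to_world"][:3,:3].T+d["cam_to_world"][:3,3],u,v
def tri(obs):
    A=0;b=0
    for d,u,v in obs:
        o,r=ray(d,u,v); r=r/np.linalg.norm(r); P=np.eye(3)-np.outer(r,r); A=A+P; b=b+P@o
    x=np.linalg.solve(A,b)
    return x
def proj(d,p):
    M=d["cam_to_world"]; q=M[:3,:3].T@(np.array(p)-M[:3,3]); return d["cx"]+d["fx"]*q[0]/-q[2], d["cy"]-d["fy"]*q[1]/-q[2]
E
python3 - <<'E'
from h import *
np.set_printoptions(precision=4,suppress=True)
D={n:optics.read_camera(n) for n in ["side","top"]}
for n,d in D.items(): cv2.imwrite(f"pics/{n}_crop1.png",cv2.resize(d["image"][110:215,230:400] if n=="side" else d["image"][140:290,130:450],None,fx=2.5 if n=="top" else 4.5,fy=2.5 if n=="top" else 4.5,interpolation=cv2.INTER_CUBIC))
for l in ["hub","housing","hub_nose","cap","cap_top","socket","rail","rail_gap","socket_left","socket_right","bearing"]:
    ob=[]
    s=""
    for n,d in D.items():
        r=models.landmark_of(n,l)
        if r:
            v,u=r[0]["centre"]; u*=560; v*=420
            s+=f" {n} {u:.1f},{v:.1f} c{r[0]['confidence']:.2f} n{len(r)}"
            ob.append((d,u,v))
    x=tri(ob) if len(ob)==2 else None
    print(l,s,x, [np.round(np.hypot(proj(d,x)[0]-u,proj(d,x)[1]-v),1) for d,u,v in ob] if x is not None else "")
for l in ["socket","cap","socket_left","socket_right","rail","bearing"]:
  for n,d in D.items():
    r=models.masks_of(n,l)
    for q in r[:2]:
        p,_,_=cloud(d,q["pixels"])
        top=p[p[:,2]>p[:,2].max()-0.006] if len(p) else p
        print(l,n,round(q["confidence"],2),len(p),p.min(0),p.max(0),"med",np.median(p,0),"top",top.mean(0))
E
```

```text
hub  side 323.7,177.0 c0.76 n1 top 351.8,226.6 c0.86 n1 [ 0.4706 -0.2525 -0.0036] [np.float64(1.3), np.float64(1.2)]
housing  side 281.6,146.4 c0.98 n1 top 358.4,219.5 c0.73 n2 [ 0.5274 -0.2408  0.0776] [np.float64(23.2), np.float64(20.6)]
hub_nose  side 325.9,154.4 c0.86 n2 top 356.8,221.0 c0.81 n2 [ 0.4735 -0.2558  0.0728] [np.float64(1.2), np.float64(1.1)]
cap  side 326.9,127.3 c0.91 n3 top 358.6,284.3 c0.92 n4 [ 0.372 -0.199  0.234] [np.float64(42.7), np.float64(36.2)]
cap_top  side 329.0,153.9 c0.93 n3 top 361.3,281.2 c0.90 n3 [ 0.3775 -0.2264  0.1318] [np.float64(35.0), np.float64(30.4)]
socket  side 326.5,151.7 c0.79 n1 top 354.5,220.3 c0.67 n1 [ 0.4714 -0.2471  0.0907] [np.float64(0.7), np.float64(0.6)]
rail  side 225.8,311.0 c0.80 n1 top 205.0,220.2 c0.82 n2 [ 0.503   0.1732 -0.0206] [np.float64(1.9), np.float64(1.3)]
rail_gap  side 223.7,292.1 c0.81 n1 top 354.4,224.7 c0.75 n2 [ 0.7283 -0.3055 -0.8817] [np.float64(34.2), np.float64(32.0)]
socket_left  side 180.9,328.4 c0.66 n1 top 339.6,177.9 c0.63 n3 [ 1.1717 -0.3567 -1.8002] [np.float64(23.9), np.float64(22.5)]
socket_rig
[... 1844 characters left out ...]
d [ 0.4682 -0.2425  0.125 ] top [ 0.4702 -0.2515  0.1387]
rail top 0.71 2433 [ 0.4238  0.0602 -0.0058] [0.5689 0.3261 0.1252] med [0.4905 0.1827 0.0093] top [0.4919 0.1733 0.1225]
bearing side 0.73 288 [ 0.5217 -0.0316 -0.003 ] [0.5684 0.0179 0.0176] med [ 0.5434 -0.0041  0.0133] top [ 0.5439 -0.0046  0.0142]
bearing side 0.65 5022 [ 0.4221  0.0662 -0.0013] [0.547  0.3065 0.0845] med [0.4882 0.1953 0.0083] top [0.4979 0.1934 0.0807]
bearing top 0.72 4324 [ 0.3702 -0.3545 -0.0103] [ 0.6649 -0.1161  0.1439] med [ 0.5219 -0.2256  0.0132] top [ 0.484  -0.2617  0.1404]
bearing top 0.62 151 [ 0.5216 -0.0252 -0.0013] [0.5636 0.0158 0.0249] med [ 0.5421 -0.0046  0.0134] top [ 0.5383 -0.0106  0.0207]
```

```bash
sleep 0
python3 - <<'E'
from h import *
from scipy.optimize import least_squares
np.set_printoptions(precision=4,suppress=True)
for n in ["side","top"]:
    d=optics.read_camera(n); p,u,v=cloud(d)
    m=(p[:,2]>.072)&(p[:,2]<.088)&(p[:,0]>.4)&(p[:,0]<.6)&(p[:,1]>.03)&(p[:,1]<.34)
    q=p[m]; print(n,"rail",len(q),q.mean(0),cv2.minAreaRect((q[:,:2]*1000).astype(np.float32)),"z",np.median(q[:,2]))
    # housing top
    m=(abs(p[:,2]-.085)<.006)&(abs(p[:,0]-.57)<.06)&(abs(p[:,1]+.21)<.06)
    q=p[m]; print("housing",len(q),cv2.minAreaRect((q[:,:2]*1000).astype(np.float32)))
    # barrel / socket / cap circle fits by bounded points
    for nm,zl,zh,r in [("socket",.092,.133,.019),("socketrim",.133,.15,.019),("cap",.045,.078,.028),("captop",.078,.088,.028)]:
        m=(p[:,2]>zl)&(p[:,2]<zh)&(np.hypot(p[:,0]-.47,p[:,1]+.25)<.036); q=p[m]
        if len(q)<10: continue
        # radial fit on fixed radius, robust
        f=least_squares(lambda c:np.hypot(q[:,0]-c[0],q[:,1]-c[1])-r,[.47,-.25],loss="soft_l1",f_scale=.002)
        print(nm,len(q),f.x,"z",q[:,2].max(), "fitted std",np.std(f.fun))
    if n=="top":
        m=(p[:,2]>.004)&(p[:,2]<.012)&(p[:,0]>.36)&(p[:,0]<.68)&(p[:,1]>-.36)&(p[:,1]<-.1)
        q=p[m]; print("plate",cv2.minAreaRect((q[:,:2]*1000).astype(np.float32)))
E
```

```text
side rail 2089 [0.4966 0.1928 0.0801] ((496.4034423828125, 182.78143310546875), (250.11834716796875, 35.77145004272461), 73.17135620117188) z 0.08032454633544783
housing 444 ((579.385498046875, -202.43853759765625), (54.228004455566406, 84.80513763427734), 23.24863052368164)
socket 234 [ 0.4709 -0.2539] z 0.1329485315547999 fitted std 0.0022861205714889707
socketrim 104 [ 0.4704 -0.2527] z 0.1415587529205261 fitted std 0.0017871298936250953
cap 231 [ 0.473  -0.2556] z 0.07793761966024215 fitted std 0.0011932410407631143
captop 185 [ 0.473  -0.2604] z 0.08798505413153523 fitted std 0.004651467167039018
top rail 919 [0.4939 0.1799 0.0803] ((496.3668518066406, 183.23516845703125), (251.96029663085938, 35.04265213012695), 73.1164321899414) z 0.08026202268902871
housing 467 ((577.5291137695312, -205.5386962890625), (61.3581657409668, 88.2726821899414), 25.76161766052246)
socket 107 [ 0.4697 -0.2419] z 0.13224032494734206 fitted std 0.005947964260446003
socketrim 84 [ 0.4697 -0.2531] z 0.14521902654637286 fitted std 0.0016729592403379396
cap 62 [ 0.4725 -0.255 ] z 0.07779758146437321 fitted std 0.0012310826168805352
captop 125 [ 0.4761 -0.2591] z 0.08785432917853764 fitted std 0.0037692840045257317
plate ((520.1458129882812, -230.25843811035156), (258.99420166015625, 320.1589660644531), 89.75814056396484)
```

View pics/side_crop1.png

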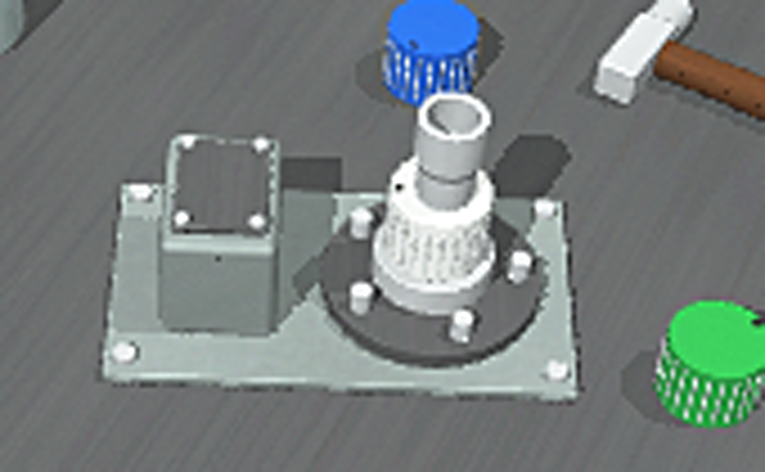

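View pics/top_crop1.png

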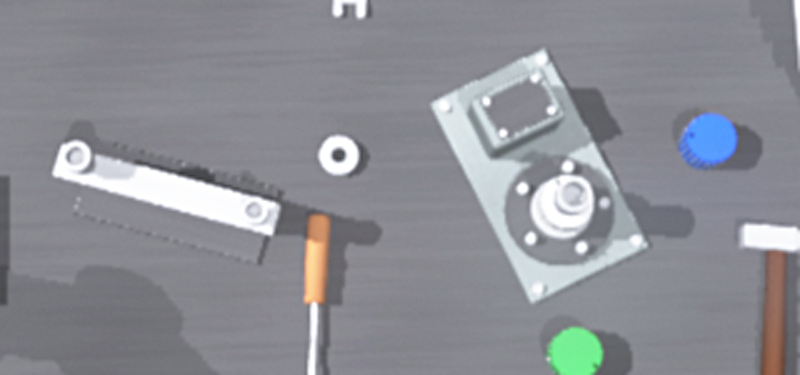

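```bash
cat >> h.py <<'E'
def toolR(o): return R.from_euler("xyz",o["tool_rot"],degrees=True)
def delta(target, yawturn=0, down=True):
    """target TCP pos; yawturn: world-z rotation (deg, ccw from above) from present; gives shift mm, rotvec in tool axes"""
    o=telemetry.get_obs(); T=toolR(o); s=T.inv().apply(np.array(target)-o["tool_pos"])*1000
    T2=R.from_euler("z",yawturn,degrees=True)*T
    if down: # straighten x to -z
        x=T2.as_matrix()[:,0]; c=np.cross(x,[0,0,-1]); T2=R.from_rotvec(c)*T2
    return s.round(1),(T.inv()*T2).as_rotvec().round(4)
def st():
    o=telemetry.get_obs(); M=toolR(o).as_matrix()
    print("t",o["time_s"],"pos",o["tool_pos"].round(4),"jaw az",round(np.degrees(np.arctan2(M[1,2],M[0,2])),1),"x",M[:,0].round(4),"q",o["qpos"].round(1),"F",o["force"].round(1),"M",o["wrist_torque"].round(2),"w",round(o["grip_width"]*1000,1))
E
python3 - <<'E'
from h import *
st(); M=toolR(telemetry.get_obs()).as_matrix(); print(M.round(3))
for t,y in [((.45,.45,.25),-31),((.6,.1,.25),-66),((.47,-.253,.25),-104)]: print(delta(t,y))
E
```

```text
t 2.05 pos [0.155  0.6313 0.2396] jaw az 76.2 x [ 1.e-04  1.e-04 -1.e+00] q [-75.4  18.4  -4.   83.1   1.3  78.5  -3.3] F [-0.3  0.3  0.2] M [ 0.02 -0.   -0.03] w 86.9
[[ 0.    -0.971  0.238]
 [ 0.     0.238  0.971]
 [-1.    -0.     0.   ]]
(array([ -10.4, -329.7, -105.7]), array([5.411e-01, 1.000e-04, 0.000e+00]))
(array([ -10.4, -558.8, -409.9]), array([ 1.1519e+00,  1.0000e-04, -0.0000e+00]))
(array([ -10.5, -516.7, -783.7]), array([ 1.8151e+00,  1.0000e-04, -1.0000e-04]))
```

```bash
python3 -m pendant '[[87,[-5,-165,-55],[0.2,0,0]],[87,[-10,-330,-106],[0.54,0,0]],[87,[-10,-330,-106],[0.54,0,0]],[87,[-10,-330,-106],[0.54,0,0]],[87,[-10,-330,-106],[0.54,0,0]],[87,[-10,-330,-106],[0.54,0,0]],[87,[-10,-330,-106],[0.54,0,0]],[87,[-10,-330,-106],[0.54,0,0]],[87,[-10,-330,-106],[0.54,0,0]]]'
python3 - <<'E'
from h import *
st(); 
for t,y in [((.6,.1,.25),-35),((.47,-.253,.25),-73)]: print(delta(t,y))
E
```

```text
time_s: 2.8
tool_pos: [0.4575, 0.4433, 0.2501]
tool_rot: [-74.8, 89.7, -30.1]
force: [0.8, -0.6, -0.3]
grip_width: 0.0872
t 2.8 pos [0.4575 0.4433 0.2501] jaw az 44.7 x [ 0.0046 -0.0027 -1.    ] q [-55.3  16.4  10.7  84.8  -2.8  79.    0.3] F [ 0.8 -0.6 -0.3] M [-0.13 -0.04  0.05] w 87.2
(array([   1.7, -344.3, -140.2]), array([0.6109, 0.0029, 0.0046]))
(array([   2. , -503.7, -480.9]), array([1.2741, 0.0045, 0.0035]))
```

```bash
python3 -m pendant '[[87,[0,-345,-140],[0.61,0,0]],[87,[0,-345,-140],[0.61,0,0]],[87,[0,-345,-140],[0.61,0,0]],[87,[0,-345,-140],[0.61,0,0]],[87,[0,-345,-140],[0.61,0,0]],[87,[0,-345,-140],[0.61,0,0]],[87,[0,-345,-140],[0.61,0,0]],[87,[0,-345,-140],[0.61,0,0]],[87,[0,-345,-140],[0.61,0,0]],[87,[0,-345,-140],[0.61,0,0]]]'
python3 - <<'E'
from h import *
st(); 
for t,y in [((.47,-.253,.22),-40)]: print(delta(t,y))
E
```

```text
time_s: 3.63
tool_pos: [0.5995, 0.0959, 0.2502]
tool_rot: [-73.1, 89.6, -63.6]
force: [-0.0, -1.1, 1.0]
grip_width: 0.0871
t 3.6333 pos [0.5995 0.0959 0.2502] jaw az 9.5 x [ 0.0029 -0.0059 -1.    ] q [-34.6  13.4  27.2  89.8  -5.8  78.2   2.6] F [-0.  -1.1  1. ] M [-0.23  0.05  0.01] w 87.1
(array([  31.9, -322.4, -185.5]), array([0.6981, 0.004 , 0.0054]))
```

```bash
python3 -m pendant '[[87,[20,-322,-185],[0.7,0,0]],[87,[20,-322,-185],[0.7,0,0]],[87,[20,-322,-185],[0.7,0,0]],[87,[20,-322,-185],[0.7,0,0]],[87,[20,-322,-185],[0.7,0,0]],[87,[20,-322,-185],[0.7,0,0]],[87,[20,-322,-185],[0.7,0,0]],[87,[20,-322,-185],[0.7,0,0]],[87,[20,-322,-185],[0.7,0,0]],[87,[20,-322,-185],[0.7,0,0]]]'
python3 - <<'E'
from h import *
d=optics.read_camera("wrist"); cv2.imwrite("pics/w1.png",d["image"]); st()
p,u,v=cloud(d)
from scipy.optimize import least_squares
m=(p[:,2]>.1)&(p[:,2]<.16)&(np.hypot(p[:,0]-.47,p[:,1]+.25)<.036);q=p[m]
if len(q)>10:
    print(len(q),q.min(0),q.max(0))
print(delta((.47,-.253,.123),0))
E
```

```text
time_s: 4.47
tool_pos: [0.4679, -0.2514, 0.23]
tool_rot: [-65.6, 89.8, -96.1]
force: [-0.6, -0.7, 0.2]
grip_width: 0.0867
t 4.5167 pos [ 0.47   -0.2472  0.2299] jaw az -30.3 x [ 3.0e-04 -1.1e-03 -1.0e+00] q [-17.8   4.3  45.1 102.2  -3.1  74.7  -2.3] F [0.9 0.9 0.4] M [-0.04  0.07  0.02] w 87.1
1783 [ 0.45189816 -0.27179869  0.11192115] [ 0.48946717 -0.23479457  0.14064407]
(array([106.9,  -4.9,   2.8]), array([0.    , 0.0008, 0.0008]))
```

View pics/w1.png

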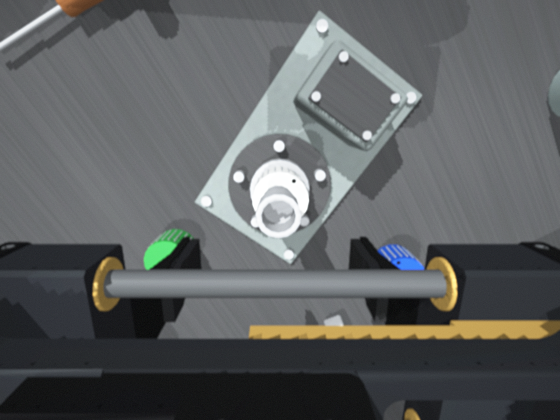

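The wrist view shows the socket at (278,215) and the cap's dot at (293,180). The socket's centre comes out at (0.4705,-0.253), which matches the other views. Descending.

```bash
python3 -m pendant '[[87,[40,-5,3],[0,0,0]],[87,[75,-5,3],[0,0,0]],[87,[85,-5,3],[0,0,0]],[87,[85,-5,3],[0,0,0]],[87,[85,-5,3],[0,0,0]]]'
python3 - <<'E'
from h import *
st(); print(delta((.4705,-.2532,.123),0))
E
```

```text
time_s: 4.93
tool_pos: [0.4732, -0.2476, 0.1451]
tool_rot: [-145.2, 90.0, -174.9]
force: [1.0, -0.1, 0.3]
grip_width: 0.0869
t 4.9333 pos [ 0.4732 -0.2476  0.1451] jaw az -29.7 x [-2.e-04 -0.e+00 -1.e+00] q [-16.   10.   45.  107.8  -7.8  65.3   2.1] F [ 1.  -0.1  0.3] M [-0.03  0.07  0.03] w 86.9
(array([22.1, -6.2,  0.4]), array([ 0.    , -0.0001,  0.0001]))
```

```bash
python3 -m pendant '[[87,[10,-6,0],[0,0,0]],[87,[22,-6,0],[0,0,0]],[87,[22,-6,0],[0,0,0]],[87,[22,-6,0],[0,0,0]]]'
python3 - <<'E'
from h import *
st(); print(delta((.4705,-.2532,.123),0))
d=optics.read_camera("wrist"); cv2.imwrite("pics/w2.png",d["image"])
E
```

```text
time_s: 5.27
tool_pos: [0.4693, -0.2535, 0.1223]
tool_rot: [178.1, 90.0, 148.3]
force: [-0.3, -1.1, 1.5]
grip_width: 0.087
t 5.2667 pos [ 0.4693 -0.2535  0.1223] jaw az -29.8 x [-6.e-04  4.e-04 -1.e+00] q [-14.8  11.7  44.9 109.2  -9.3  62.8   3.9] F [-0.3 -1.1  1.5] M [-0.1   0.09  0.  ] w 87.0
(array([-0.7,  0.9,  0.9]), array([ 0.    , -0.0007, -0.    ]))
```

View pics/w2.png

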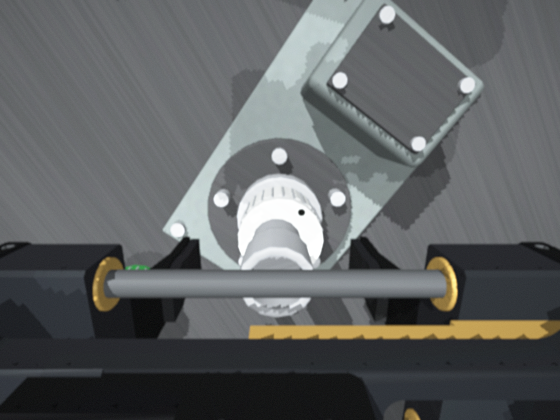

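The socket is centred between the jaws at (278,270). Closing.

```bash
python3 -m pendant '[[30,[0,0,0],[0,0,0]],[30,[0,0,0],[0,0,0]],[30,[0,0,0],[0,0,0]],[30,[0,0,0],[0,0,0]],[30,[0,0,0],[0,0,0]],[30,[0,0,0],[0,0,0]],[30,[0,0,0],[0,0,0]],[30,[0,0,0],[0,0,0]]]' 35
python3 -c "from h import *; st()"
```

```text
time_s: 5.98
tool_pos: [0.4696, -0.2536, 0.1226]
tool_rot: [76.6, 90.0, 46.8]
force: [0.7, 0.2, -0.7]
grip_width: 0.0413
t 5.9833 pos [ 0.4696 -0.2536  0.1226] jaw az -29.8 x [ 1.e-04  1.e-04 -1.e+00] q [-14.9  11.7  44.9 109.2  -9.3  62.8   4. ] F [ 0.7  0.2 -0.7] M [-0.07  0.05 -0.02] w 41.3
```

```bash
python3 -m pendant '[[30,[0,0,0],[0,0,0]],[30,[0,0,0],[0,0,0]],[30,[0,0,0],[0,0,0]],[30,[-20,0,0],[0,0,0]],[30,[-50,0,0],[0,0,0]],[30,[-80,0,0],[0,0,0]],[30,[-80,0,0],[0,0,0]]]' 35
python3 - <<'E'
from h import *
st(); 
for t,y in [((.55,-.02,.2),20),((.4964,.183,.2),50)]: print(delta(t,y))
d=optics.read_camera("side"); cv2.imwrite("pics/s2.png",cv2.resize(d["image"][60:220,220:420],None,fx=4,fy=3.7))
E
```

```text
time_s: 6.57
tool_pos: [0.4721, -0.2552, 0.2076]
tool_rot: [15.6, 89.5, -14.2]
force: [1.7, -0.1, -2.0]
grip_width: 0.0367
t 6.5667 pos [ 0.4721 -0.2552  0.2076] jaw az -29.8 x [ 0.0081 -0.002  -1.    ] q [-17.    6.   45.8 103.6  -4.6  71.8   0.2] F [ 1.7 -0.1 -2. ] M [-0.19 -0.02  0.03] w 36.7
(array([  7.8, 242.8, -49.4]), array([-0.3491,  0.0083, -0.0008]))
(array([   6.9,  392.3, -196.9]), array([-0.8727,  0.0085,  0.0014]))
```

View pics/s2.png

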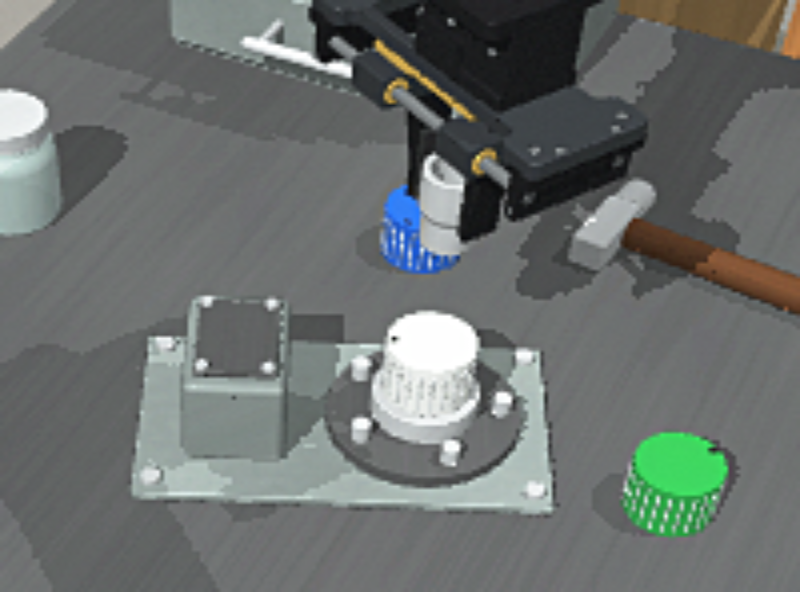

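```bash
python3 -m pendant '[[30,[0,120,-25],[-0.1,0,0]],[30,[0,243,-50],[-0.2,0,0]],[30,[0,243,-50],[-0.23,0,0]],[30,[0,243,-50],[-0.23,0,0]],[30,[0,243,-50],[-0.23,0,0]],[30,[0,392,-197],[-0.23,0,0]],[30,[0,392,-197],[-0.23,0,0]],[30,[0,392,-197],[-0.23,0,0]],[30,[0,392,-197],[-0.23,0,0]],[30,[0,392,-197],[-0.23,0,0]]]'
python3 - <<'E'
from h import *
st(); 
for t,y in [((.4964,.183,.2),0)]: print(delta(t,y))
E
```

```text
time_s: 7.45
tool_pos: [0.4974, 0.1512, 0.2007]
tool_rot: [-145.0, 89.8, -161.6]
force: [0.6, 0.2, -2.5]
grip_width: 0.0364
t 7.45 pos [0.4974 0.1512 0.2007] jaw az -16.6 x [-0.003 -0.001 -1.   ] q [-43.4   3.8  24.7 105.2  -1.7  71.5 -34.8] F [ 0.6  0.2 -2.5] M [-0.1  -0.04 -0.02] w 36.4
(array([  0.6,  30.2, -10. ]), array([ 0.    , -0.0026,  0.0018]))
```

```bash
python3 -m pendant '[[30,[0,30,-10],[0,0,0]],[30,[0,30,-10],[0,0,0]],[30,[0,30,-10],[0,0,0]],[30,[0,30,-10],[0,0,0]]]'
python3 - <<'E'
from h import *
st(); np.set_printoptions(precision=4,suppress=True)
for n in ["side","top","wrist"]:
    d=optics.read_camera(n); cv2.imwrite(f"pics/{n}3.png",d["image"])
    p,u,v=cloud(d); g=telemetry.get_obs()["tool_pos"]
    m=(p[:,2]>.150)&(p[:,2]<.190)&(np.hypot(p[:,0]-g[0],p[:,1]-g[1])<.024); q=p[m]
    if len(q): print(n,len(q),q.min(0),q.max(0),np.percentile(q[:,2],2))
st(); print(delta((.4964,.183,.125),0))
E
```

```text
time_s: 7.78
tool_pos: [0.4976, 0.1801, 0.2009]
tool_rot: [-119.0, 89.8, -135.6]
force: [-0.7, -0.1, -2.8]
grip_width: 0.0366
t 7.7833 pos [0.4976 0.1801 0.2009] jaw az -16.6 x [-0.0024 -0.0024 -1.    ] q [-44.9   5.   23.4 104.   -2.   71.6 -37.5] F [-0.7 -0.1 -2.8] M [-0.2   0.04 -0.02] w 36.6
side 65 [0.4822 0.1902 0.1625] [0.5088 0.1976 0.1894] 0.1632725106795452
top 3 [0.4947 0.164  0.1741] [0.5134 0.1676 0.1857] 0.17413149896265226
wrist 450 [0.4799 0.1776 0.1638] [0.5222 0.1955 0.19  ] 0.16500148232850192
t 7.9333 pos [0.4984 0.1794 0.202 ] jaw az -16.8 x [-0.0008 -0.0007 -1.    ] q [-44.8   4.9  23.5 103.9  -2.   71.6 -37.5] F [ 0.7  0.5 -2.8] M [-0.15  0.07 -0.02] w 36.5
(array([77. ,  3. , -2.9]), array([ 0.    , -0.0006,  0.001 ]))
```

View pics/side3.png

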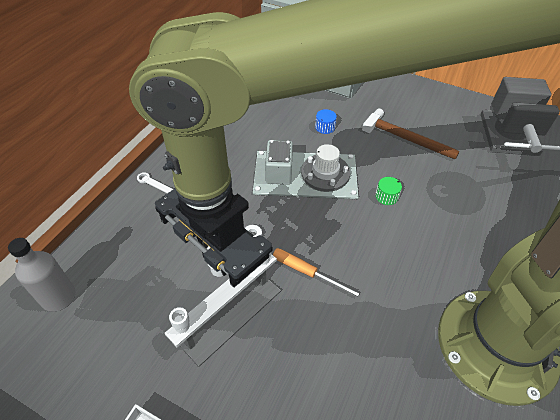

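View pics/wrist3.png

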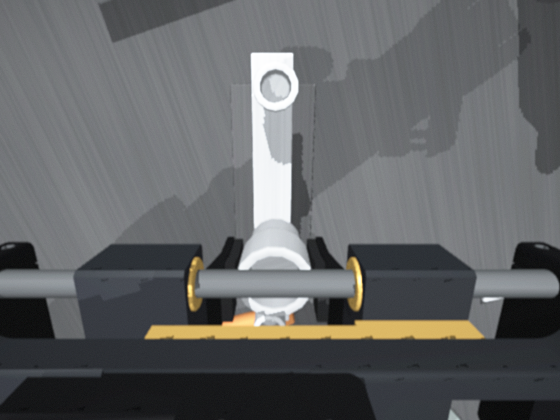

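The wrist view shows the held socket at (272,260), centred over the rail, with the left socket far off at (275,85). Lowering to just above the rail.

```bash
python3 -m pendant '[[30,[30,3,-2],[0,0,0]],[30,[60,3,-2],[0,0,0]],[30,[73,3,-2],[0,0,0]],[30,[76,3,-2],[0,0,0]],[30,[76,3,-2],[0,0,0]]]'
python3 - <<'E'
from h import *
st(); print(delta((.4964,.183,.1195),0)); np.set_printoptions(precision=4,suppress=True)
for n in ["side","wrist"]:
    d=optics.read_camera(n); cv2.imwrite(f"pics/{n}4.png",d["image"] if n=="wrist" else cv2.resize(d["image"][180:360,130:330],None,fx=3,fy=3))
st()
E
```

```text
time_s: 8.35
tool_pos: [0.4969, 0.1834, 0.1257]
tool_rot: [-128.9, 89.9, -145.7]
force: [0.2, -1.1, -2.8]
grip_width: 0.0367
t 8.35 pos [0.4969 0.1834 0.1257] jaw az -16.7 x [-0.0017 -0.0012 -1.    ] q [-44.4   9.1  23.2 108.9  -4.   62.9 -36.4] F [ 0.2 -1.1 -2.8] M [-0.13  0.04  0.03] w 36.7
(array([ 6.2, -0.5, -0.3]), array([ 0.    , -0.0013,  0.0016]))
t 8.45 pos [0.4984 0.1844 0.1278] jaw az -16.7 x [ 0.0019  0.0009 -1.    ] q [-44.5   9.   23.2 108.7  -4.   62.9 -36.4] F [ 0.9 -0.1 -3.8] M [-0.07  0.05  0.  ] w 36.5
```

View pics/side4.png

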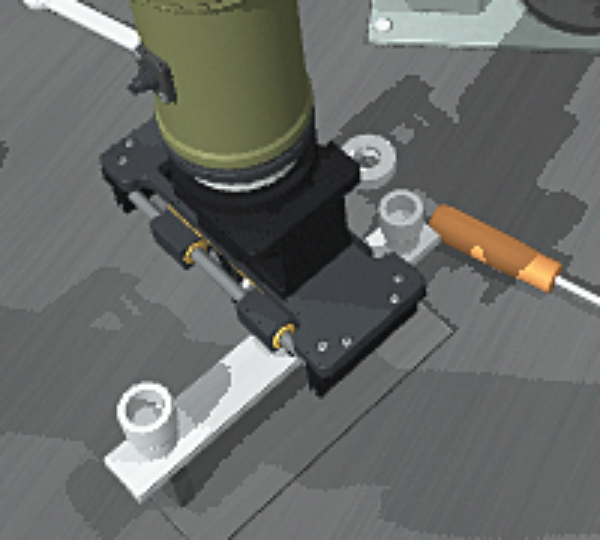

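View pics/wrist4.png

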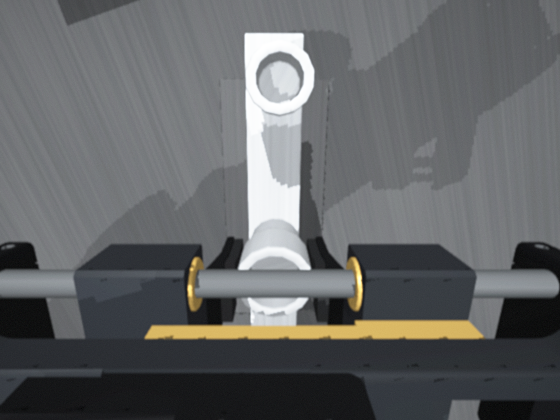

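The socket at (275,255) sits over the rail, with both small sockets clear of the gripper. Lowering gently until there is contact.

```bash
python3 -m pendant '[[30,[2,0,0],[0,0,0]],[30,[4,0,0],[0,0,0]],[30,[5,0,0],[0,0,0]],[30,[5,0,0],[0,0,0]],[30,[5,0,0],[0,0,0]]]'
python3 -c "from h import *; st()"
python3 -m pendant '[[30,[1,0,0],[0,0,0]],[30,[2,0,0],[0,0,0]],[30,[2,0,0],[0,0,0]]]'
python3 -c "from h import *; st()"
```

```text
time_s: 8.87
tool_pos: [0.4973, 0.1848, 0.1218]
tool_rot: [62.3, 90.0, 45.7]
force: [-0.1, -1.0, -2.0]
grip_width: 0.0363
t 8.8667 pos [0.4973 0.1848 0.1218] jaw az -16.6 x [ 3.e-04  3.e-04 -1.e+00] q [-44.5   9.4  23.2 109.1  -4.2  62.3 -36.2] F [-0.1 -1.  -2. ] M [-0.1   0.09  0.03] w 36.3
time_s: 9.12
tool_pos: [0.4971, 0.1847, 0.1194]
tool_rot: [-147.8, 90.0, -164.4]
force: [-1.0, 1.0, -2.9]
grip_width: 0.0363
t 9.1167 pos [0.4971 0.1847 0.1194] jaw az -16.6 x [-3.e-04 -1.e-04 -1.e+00] q [-44.4   9.5  23.1 109.2  -4.2  62.1 -36.2] F [-1.   1.  -2.9] M [-0.1   0.04  0.05] w 36.3
```

```bash
python3 -m pendant '[[30,[0.5,0,0],[0,0,0]],[30,[1,0,0],[0,0,0]],[30,[1,0,0],[0,0,0]]]'
python3 -c "from h import *; st()"
python3 -m pendant '[[30,[0.5,0,0],[0,0,0]],[30,[1,0,0],[0,0,0]],[30,[1,0,0],[0,0,0]]]'
python3 -c "from h import *; st()"
```

```text
time_s: 9.37
tool_pos: [0.4973, 0.1848, 0.1187]
tool_rot: [71.9, 90.0, 55.3]
force: [-0.8, -0.7, -0.9]
grip_width: 0.0367
t 9.3667 pos [0.4973 0.1848 0.1187] jaw az -16.6 x [ 2.e-04  2.e-04 -1.e+00] q [-44.4   9.6  23.1 109.3  -4.3  62.  -36.2] F [-0.8 -0.7 -0.9] M [-0.16  0.2   0.01] w 36.7
time_s: 9.62
tool_pos: [0.4975, 0.1849, 0.1186]
tool_rot: [86.4, 90.0, 69.8]
force: [-3.9, -0.8, 4.6]
grip_width: 0.0369
t 9.6167 pos [0.4975 0.1849 0.1186] jaw az -16.6 x [ 3.e-04  7.e-04 -1.e+00] q [-44.4   9.6  23.2 109.3  -4.3  61.9 -36.1] F [-3.9 -0.8  4.6] M [-0.31  0.73  0.02] w 36.9
```

Contact: the vertical force went from -2.9 to +4.6 N. Releasing.

```bash
python3 -m pendant '[[39,[0,0,0],[0,0,0]],[42,[0,0,0],[0,0,0]],[46,[0,0,0],[0,0,0]],[55,[0,0,0],[0,0,0]],[65,[0,0,0],[0,0,0]],[65,[0,0,0],[0,0,0]],[65,[-20,0,0],[0,0,0]],[65,[-60,0,0],[0,0,0]],[65,[-80,0,0],[0,0,0]],[65,[-80,0,0],[0,0,0]]]'
python3 - <<'E'
from h import *
st(); np.set_printoptions(precision=4,suppress=True)
print(delta((.55,-.05,.2),-10), delta((.4725,-.254,.2),-15))
for n in ["wrist"]:
    d=optics.read_camera(n); cv2.imwrite(f"pics/{n}5.png",d["image"])
    p,u,v=cloud(d)
    m=(p[:,2]>.1)&(p[:,2]<.145)&(np.hypot(p[:,0]-.4964,p[:,1]-.183)<.04); q=p[m]
    print(n,len(q),q.min(0),q.max(0),(q.min(0)+q.max(0))/2)
E
```

```text
time_s: 10.45
tool_pos: [0.5002, 0.1859, 0.2027]
tool_rot: [46.6, 89.5, 30.0]
force: [1.2, 0.6, 0.3]
grip_width: 0.0647
t 10.45 pos [0.5002 0.1859 0.2027] jaw az -16.6 x [ 0.008   0.0046 -1.    ] q [-45.2   5.   23.3 103.8  -2.1  71.1 -37.9] F [1.2 0.6 0.3] M [-0.07  0.04 -0.02] w 64.7
(array([   2.1, -211.8,  115.2]), array([ 0.1745,  0.0057, -0.0072])) (array([   0.5, -429.4,   99.3]), array([ 0.2618,  0.0054, -0.0075]))
wrist 2160 [0.479  0.1661 0.1077] [0.5165 0.2038 0.1363] [0.4978 0.185  0.122 ]
```

View pics/wrist5.png

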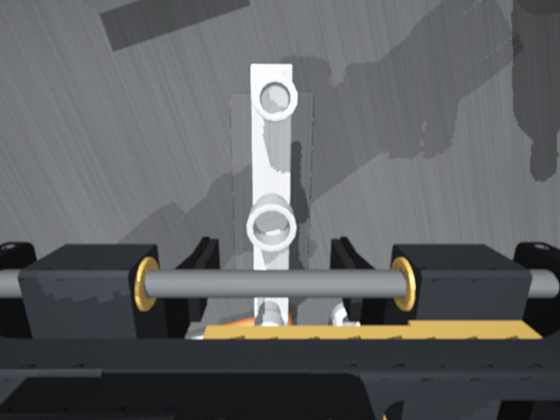

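The socket stands on the rail at (0.498,0.185), wrist pixel (272,225), 2 mm from the target. Going back to the hub.

```bash
python3 -m pendant '[[87,[0,-110,58],[0.08,0,0]],[87,[0,-210,115],[0.15,0,0]],[87,[0,-210,115],[0.2,0,0]],[87,[0,-210,115],[0.23,0,0]],[87,[0,-210,115],[0.23,0,0]],[87,[0,-429,99],[0.23,0,0]],[87,[0,-429,99],[0.23,0,0]],[87,[0,-429,99],[0.23,0,0]],[87,[0,-429,99],[0.23,0,0]],[87,[0,-429,99],[0.23,0,0]]]' 40
python3 -m pendant '[[87,[0,-60,0],[0,0,0]],[87,[0,-60,0],[0,0,0]],[87,[0,-60,0],[0,0,0]]]'
python3 - <<'E'
from h import *
st(); np.set_printoptions(precision=4,suppress=True)
print(delta((.4715,-.254,.2),0))
E
```

```text
time_s: 11.33
tool_pos: [0.4788, -0.2198, 0.1964]
tool_rot: [-176.6, 89.9, 153.6]
force: [0.9, -0.7, -0.3]
grip_width: 0.0871
time_s: 11.58
tool_pos: [0.4464, -0.2758, 0.1967]
tool_rot: [-118.5, 89.8, -148.8]
force: [-0.5, -1.0, 0.4]
grip_width: 0.0872
t 11.5833 pos [ 0.4464 -0.2758  0.1967] jaw az -30.3 x [-0.0023 -0.0014 -1.    ] q [-15.3   5.2  46.8 105.6  -3.9  71.    2.3] F [-0.5 -1.   0.4] M [-0.11  0.08 -0.02] w 87.2
(array([-3.4, 31.5, 10.6]), array([ 0.    , -0.0013,  0.0023]))
```

```bash
python3 -m pendant '[[87,[0,31,11],[0,0,0]],[87,[0,31,11],[0,0,0]],[87,[0,31,11],[0,0,0]],[87,[0,31,11],[0,0,0]]]' 40
python3 - <<'E'
from h import *
from scipy.optimize import least_squares
np.set_printoptions(precision=4,suppress=True)
d=optics.read_camera("wrist"); cv2.imwrite("pics/w6.png",d["image"]); st()
p,u,v=cloud(d)
m=(p[:,2]>.074)&(p[:,2]<.095)&(np.hypot(p[:,0]-.472,p[:,1]+.255)<.04); q=p[m]
print("top",len(q),q.min(0),q.max(0),(q.min(0)+q.max(0))/2,np.median(q[:,2]),cv2.minEnclosingCircle((q[:,:2]*1000).astype(np.float32)))
s=optics.read_camera("side"); p,u,v=cloud(s); m=(p[:,2]>.079)&(p[:,2]<.095)&(np.hypot(p[:,0]-.472,p[:,1]+.255)<.04); q=p[m]; print(len(q), cv2.minEnclosingCircle((q[:,:2]*1000).astype(np.float32)) if len(q) else "")
st()
print(delta((.4715,-.254,.068),0))
E
```

```text
time_s: 11.92
tool_pos: [0.4755, -0.2479, 0.1965]
tool_rot: [-154.4, 89.9, 175.9]
force: [-0.5, 0.2, -0.2]
grip_width: 0.0872
t 11.9667 pos [ 0.4752 -0.2485  0.1968] jaw az -29.7 x [-0.0015  0.0001 -1.    ] q [-17.    7.   45.2 104.   -5.2  71.2  -0. ] F [-0.3 -1.5 -1. ] M [-0.07  0.11 -0.  ] w 86.7
top 2951 [ 0.4454 -0.2828  0.0742] [ 0.5013 -0.227   0.086 ] [ 0.4733 -0.2549  0.0801] 0.0837118893238431 ((473.4420471191406, -254.63238525390625), 28.53020668029785)
313 ((471.33544921875, -255.50621032714844), 29.66584587097168)
t 12.0167 pos [ 0.4751 -0.2489  0.197 ] jaw az -29.8 x [-0.001   0.0001 -1.    ] q [-17.    7.   45.3 104.   -5.2  71.2  -0. ] F [-0.6  0.8 -0.2] M [-0.09  0.09 -0.02] w 86.8
(array([129. ,  -6.2,  -0.5]), array([ 0.    , -0.001 ,  0.0004]))
```

View pics/w6.png

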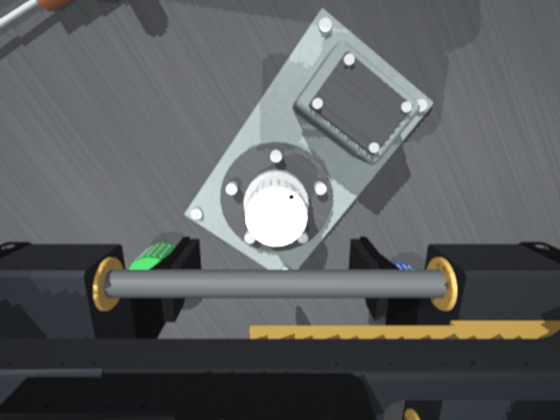

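The cap's top centre is at about (0.473,-0.255) at a height of 0.084. In the wrist picture it is at (277,215), with the dot at (291,197). Descending over it.

```bash
python3 -m pendant '[[87,[40,-6,0],[0,0,0]],[87,[80,-6,0],[0,0,0]],[87,[100,-6,0],[0,0,0]],[87,[100,-6,0],[0,0,0]],[87,[100,-6,0],[0,0,0]]]'
python3 - <<'E'
from h import *
st(); print(delta((.4728,-.2548,.068),0))
E
```

```text
time_s: 12.43
tool_pos: [0.4717, -0.2543, 0.0971]
tool_rot: [-154.5, 89.9, 175.7]
force: [-0.3, -1.1, 0.7]
grip_width: 0.087
t 12.4333 pos [ 0.4717 -0.2543  0.0971] jaw az -29.8 x [-2.2e-03  2.0e-04 -1.0e+00] q [-14.   14.2  44.5 110.2 -11.4  60.2   5.5] F [-0.3 -1.1  0.7] M [-0.15  0.07  0.01] w 87.0
(array([29.1,  0.2,  1.3]), array([ 0.    , -0.002 ,  0.0009]))
```

```bash
python3 -m pendant '[[87,[15,0,1],[0,0,0]],[87,[29,0,1],[0,0,0]],[87,[29,0,1],[0,0,0]],[87,[29,0,1],[0,0,0]]]'
python3 - <<'E'
from h import *
st(); print(delta((.4728,-.2548,.068),0))
E
python3 -m pendant '[[50,[29,0,1],[0,0,0]]]' >/dev/null 2>&1 && true; python3 -c "from h import *; st()"
```

```text
time_s: 12.77
tool_pos: [0.4743, -0.2552, 0.0701]
tool_rot: [13.8, 89.9, -16.0]
force: [-0.0, -0.0, 0.3]
grip_width: 0.0869
t 12.7667 pos [ 0.4743 -0.2552  0.0701] jaw az -29.8 x [ 1.7e-03 -5.0e-04 -1.0e+00] q [-12.8  16.8  43.6 111.2 -13.7  57.1   7.3] F [-0.  -0.   0.3] M [-0.08  0.09 -0.04] w 86.9
(array([ 2.1, -0.4, -1.5]), array([ 0.    ,  0.0017, -0.0004]))
t 12.85 pos [ 0.48   -0.2579  0.0461] jaw az -29.8 x [ 0.0131 -0.0033 -0.9999] q [-11.5  19.2  42.7 111.9 -16.2  54.1   9.3] F [ 7.9 -4.4  3.2] M [-0.62 -0.91 -0.06] w 85.0
```

I made an error there: each call counts from the present command, so the repeated shift drove the tool 29 mm too low. Backing up straight away.

```bash
python3 -m pendant '[[87,[-28,0,-1],[0,0,0]],[87,[-28,0,-1],[0,0,0]],[87,[-28,0,-1],[0,0,0]],[87,[-28,0,-1],[0,0,0]]]'
python3 - <<'E'
from h import *
st(); print(delta((.4728,-.2548,.068),0))
d=optics.read_camera("wrist"); cv2.imwrite("pics/w7.png",d["image"])
p,u,v=cloud(d); m=(p[:,2]>.079)&(p[:,2]<.095)&(np.hypot(p[:,0]-.472,p[:,1]+.255)<.04); q=p[m]
print(len(q),q.min(0),q.max(0),cv2.minEnclosingCircle((q[:,:2]*1000).astype(np.float32)))
E
```

```text
time_s: 13.18
tool_pos: [0.4746, -0.2548, 0.0692]
tool_rot: [32.5, 89.8, 2.7]
force: [-0.7, 0.7, 0.5]
grip_width: 0.0868
t 13.1833 pos [ 0.4746 -0.2548  0.0692] jaw az -29.8 x [ 3.4e-03  2.0e-04 -1.0e+00] q [-12.9  16.8  43.7 111.3 -13.9  57.    7.5] F [-0.7  0.7  0.5] M [-0.09  0.09  0.02] w 86.8
(array([ 1.2, -0.9, -1.6]), array([ 0.    ,  0.0028, -0.0018]))
5955 [ 0.44516389 -0.28300604  0.07902655] [ 0.5005069  -0.22754983  0.08605262] ((472.6999206542969, -255.10968017578125), 28.215984344482422)
```

View pics/w7.png

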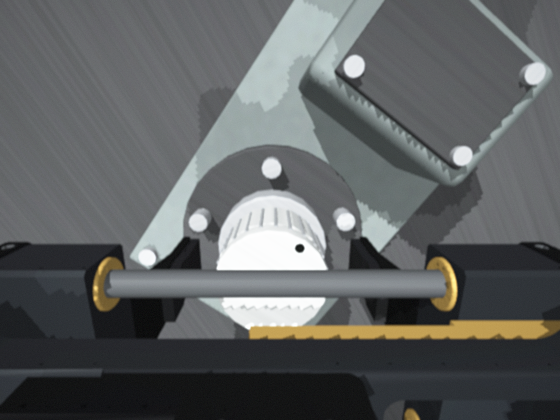

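No harm done: the cap is between the pads with its dot at (300,248). Correcting by about 1 mm and gripping at 40 N.

```bash
python3 -m pendant '[[75,[1,-1,-1.5],[0,0,0]],[60,[1,-1,-1.5],[0,0,0]],[50,[1,-1,-1.5],[0,0,0]],[50,[1,-1,-1.5],[0,0,0]],[50,[1,-1,-1.5],[0,0,0]],[50,[1,-1,-1.5],[0,0,0]],[50,[1,-1,-1.5],[0,0,0]],[50,[1,-1,-1.5],[0,0,0]]]' 40
python3 -c "from h import *; st();optics.read_camera('wrist');st()"
```

```text
time_s: 13.9
tool_pos: [0.4718, -0.2548, 0.0665]
tool_rot: [15.4, 90.0, -14.4]
force: [-0.2, -0.8, -0.5]
grip_width: 0.0553
t 13.9 pos [ 0.4718 -0.2548  0.0665] jaw az -29.8 x [ 1.e-04 -0.e+00 -1.e+00] q [-12.8  16.9  43.8 111.6 -13.9  56.8   7.6] F [-0.2 -0.8 -0.5] M [-0.11 -0.04  0.01] w 55.3
t 13.95 pos [ 0.4718 -0.2549  0.0665] jaw az -29.8 x [ 2.e-04 -1.e-04 -1.e+00] q [-12.8  16.9  43.8 111.6 -13.9  56.8   7.6] F [ 0.1 -0.2 -0.7] M [-0.16  0.01 -0.04] w 55.2
```

Gripped (55.3 mm). First trial: 15° counter-clockwise, watching the torque and the dot.

```bash
python3 -m pendant '[[50,[0,0,0],[-0.06,0,0]],[50,[0,0,0],[-0.12,0,0]],[50,[0,0,0],[-0.18,0,0]],[50,[0,0,0],[-0.24,0,0]],[50,[0,0,0],[-0.28,0,0]],[50,[0,0,0],[-0.28,0,0]]]'
python3 - <<'E'
from h import *
st(); d=optics.read_camera("wrist"); cv2.imwrite("pics/w8.png",d["image"]);st()
E
```

```text
time_s: 14.45
tool_pos: [0.4716, -0.2548, 0.0665]
tool_rot: [142.8, 90.0, 129.1]
force: [0.6, 0.2, 0.3]
grip_width: 0.055
t 14.45 pos [ 0.4716 -0.2548  0.0665] jaw az -13.7 x [-1.e-04  2.e-04 -1.e+00] q [-10.5  16.3  40.9 111.6 -12.7  56.6  22.7] F [0.6 0.2 0.3] M [-0.09  0.02 -0.03] w 55.0
t 14.5 pos [ 0.4716 -0.2548  0.0665] jaw az -13.8 x [-1.e-04  2.e-04 -1.e+00] q [-10.5  16.3  40.9 111.6 -12.7  56.6  22.6] F [-0.1 -0.6 -0.5] M [-0.12  0.12  0.01] w 55.5
```

View pics/w8.png

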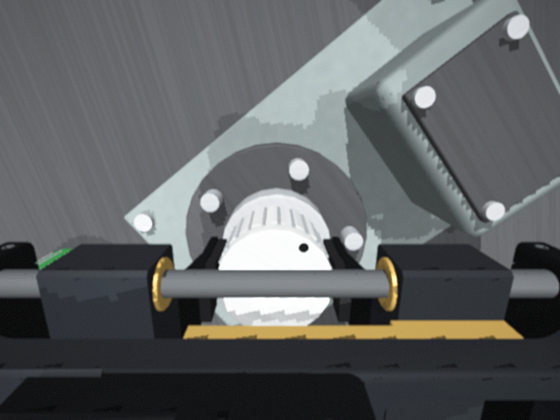

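The dot went along with the gripper, now at (303,247), and there was no torque. Continuing counter-clockwise to about 40° in all, as a check.

```bash
python3 -m pendant '[[50,[0,0,0],[-0.08,0,0]],[50,[0,0,0],[-0.16,0,0]],[50,[0,0,0],[-0.24,0,0]],[50,[0,0,0],[-0.32,0,0]],[50,[0,0,0],[-0.4,0,0]],[50,[0,0,0],[-0.4,0,0]]]'
python3 - <<'E'
from h import *
st(); d=optics.read_camera("wrist"); cv2.imwrite("pics/w9.png",d["image"]);st()
E
```

```text
time_s: 15.0
tool_pos: [0.4716, -0.2549, 0.0665]
tool_rot: [110.3, 90.0, 119.6]
force: [0.3, -0.8, -0.8]
grip_width: 0.0552
t 15.0 pos [ 0.4716 -0.2549  0.0665] jaw az 9.2 x [-1.e-04  1.e-04 -1.e+00] q [ -7.2  15.6  37.1 111.5 -11.2  56.5  44.3] F [ 0.3 -0.8 -0.8] M [-0.09  0.06 -0.02] w 55.2
t 15.05 pos [ 0.4716 -0.2549  0.0665] jaw az 9.0 x [-1.e-04  2.e-04 -1.e+00] q [ -7.3  15.6  37.1 111.5 -11.3  56.5  44.1] F [-0.4 -0.5 -0.5] M [-0.14  0.07 -0.  ] w 55.6
```

View pics/w9.png

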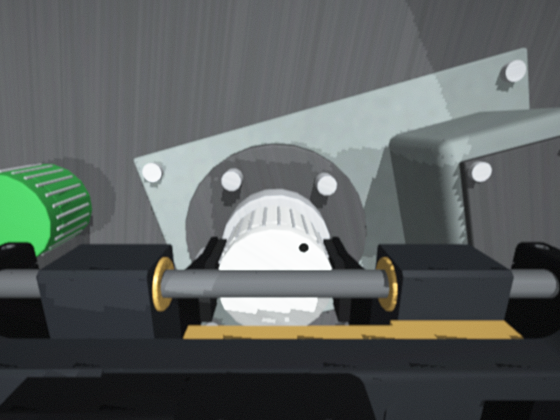

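The cap has turned 39° freely, with the dot unchanged at (303,247), so it loosens counter-clockwise. Turning on to about 75° and testing with a small lift.

```bash
python3 -m pendant '[[50,[0,0,0],[-0.1,0,0]],[50,[0,0,0],[-0.2,0,0]],[50,[0,0,0],[-0.3,0,0]],[50,[0,0,0],[-0.4,0,0]],[50,[0,0,0],[-0.5,0,0]],[50,[0,0,0],[-0.6,0,0]],[50,[0,0,0],[-0.63,0,0]],[50,[0,0,0],[-0.63,0,0]]]'
python3 -c "from h import *; st()"
python3 -m pendant '[[50,[-1,0,0],[0,0,0]],[50,[-2,0,0],[0,0,0]],[50,[-3,0,0],[0,0,0]],[50,[-3,0,0],[0,0,0]]]'
python3 -c "from h import *; st()"
```

```text
time_s: 15.72
tool_pos: [0.4716, -0.2549, 0.0665]
tool_rot: [73.7, 90.0, 118.8]
force: [-0.5, 0.6, 0.6]
grip_width: 0.055
t 15.7167 pos [ 0.4716 -0.2549  0.0665] jaw az 45.1 x [-1.e-04  2.e-04 -1.e+00] q [ -2.5  14.9  31.5 111.3  -9.3  56.3  78.5] F [-0.5  0.6  0.6] M [-0.07  0.01  0.01] w 55.0
time_s: 16.05
tool_pos: [0.4717, -0.2548, 0.0696]
tool_rot: [-27.3, 90.0, 17.9]
force: [0.1, -0.3, -1.0]
grip_width: 0.0552
t 16.05 pos [ 0.4717 -0.2548  0.0696] jaw az 45.2 x [ 1.e-04  0.e+00 -1.e+00] q [ -2.6  14.6  31.6 111.2  -9.1  56.6  78.5] F [ 0.1 -0.3 -1. ] M [-0.07 -0.03  0.01] w 55.2
```

It rose 3 mm with no resistance, so it is unlocked. Lifting further with force checks.

```bash
python3 -m pendant '[[50,[-3,0,0],[0,0,0]],[50,[-6,0,0],[0,0,0]],[50,[-9,0,0],[0,0,0]],[50,[-12,0,0],[0,0,0]],[50,[-12,0,0],[0,0,0]]]'
python3 - <<'E'
from h import *
st(); d=optics.read_camera("wrist"); cv2.imwrite("pics/w10.png",d["image"])
p,u,v=cloud(d); g=telemetry.get_obs()["tool_pos"]; m=(p[:,2]>.08)&(p[:,2]<.11)&(np.hypot(p[:,0]-.4717,p[:,1]+.255)<.027); print(np.median(p[m][:,2]), g[2])
E
```

```text
time_s: 16.47
tool_pos: [0.4722, -0.2551, 0.0824]
tool_rot: [-58.6, 89.9, -13.3]
force: [-0.5, -0.4, -1.8]
grip_width: 0.0553
t 16.4667 pos [ 0.4722 -0.2551  0.0824] jaw az 45.3 x [ 1.5e-03 -4.0e-04 -1.0e+00] q [ -2.8  13.6  31.8 110.6  -8.4  58.   78. ] F [-0.5 -0.4 -1.8] M [-0.06  0.04 -0.  ] w 55.3
0.09960775479219128 0.08208167727533498
```

View pics/w10.png

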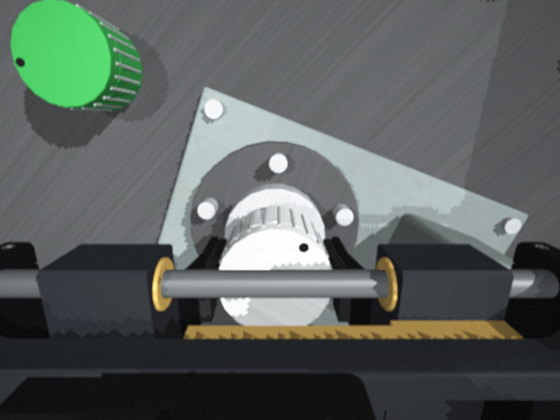

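The cap came up with the gripper: its top is now 16 mm higher, and the dot is still at (303,247). Lifting it the rest of the way.

```bash
python3 -m pendant '[[50,[-12,0,0],[0,0,0]],[50,[-26,0,0],[0,0,0]],[50,[-42,0,0],[0,0,0]],[50,[-60,0,0],[0,0,0]],[50,[-80,0,0],[0,0,0]],[50,[-98,0,0],[0,0,0]],[50,[-108,0,0],[0,0,0]],[50,[-112,0,0],[0,0,0]],[50,[-112,0,0],[0,0,0]],[50,[-112,0,0],[0,0,0]]]'
python3 -m pendant '[[50,[0,0,0],[0,0,0]],[50,[0,0,0],[0,0,0]],[50,[0,0,0],[0,0,0]],[50,[0,0,0],[0,0,0]]]'
python3 - <<'E'
from h import *
st(); np.set_printoptions(precision=4,suppress=True)
for n in ["side","wrist","top"]:
    d=optics.read_camera(n); cv2.imwrite(f"pics/{n}11.png",d["image"])
    p,u,v=cloud(d)
    m=(p[:,2]>.1)&(p[:,2]<.145)&(np.hypot(p[:,0]-.4978,p[:,1]-.185)<.03); q=p[m]
    if len(q): print(n,"socket",len(q),q.min(0),q.max(0))
    m=(p[:,2]>.12)&(p[:,2]<.21)&(np.hypot(p[:,0]-.472,p[:,1]+.255)<.032); q=p[m]
    if len(q): print(n,"cap",len(q),q.min(0),q.max(0))
    for nm,c in [("sl",(.5257,.2725)),("sr",(.464,.085)),("bear",(.543,-.005))]:
        m=(p[:,2]>(.1 if nm!="bear" else .01))&(p[:,2]<.13)&(np.hypot(p[:,0]-c[0],p[:,1]-c[1])<.04); q=p[m]
        if len(q): print(n,nm,(q.min(0)+q.max(0))/2)
st()
E
```

```text
time_s: 17.35
tool_pos: [0.4713, -0.2546, 0.1929]
tool_rot: [105.6, 89.9, 150.8]
force: [-0.0, 0.2, -1.6]
grip_width: 0.0552
time_s: 17.68
tool_pos: [0.4714, -0.2547, 0.1929]
tool_rot: [118.4, 89.9, 163.7]
force: [-0.8, 0.1, -2.2]
grip_width: 0.0554
t 17.6833 pos [ 0.4714 -0.2547  0.1929] jaw az 45.3 x [-1.1e-03  3.0e-04 -1.0e+00] q [ -4.7   6.4  32.6 104.   -3.6  70.7  74.2] F [-0.8  0.1 -2.2] M [-0.02  0.01  0.  ] w 55.4
side socket 464 [0.4784 0.1669 0.1001] [0.5164 0.2042 0.1384]
side cap 440 [ 0.4428 -0.2832  0.1665] [ 0.4906 -0.2239  0.21  ]
side sl [0.5266 0.2732 0.1157]
side sr [0.4644 0.0844 0.1121]
side bear [ 0.5441 -0.0052  0.0143]
wrist cap 4309 [ 0.443  -0.2828  0.1668] [ 0.4992 -0.2262  0.21  ]
wrist bear [ 0.5436 -0.0066  0.0129]
top socket 181 [0.4782 0.1659 0.1048] [0.5138 0.2021 0.1411]
top cap 5 [ 0.4736 -0.2286  0.1688] [ 0.486  -0.2257  0.2024]
top sl [0.5253 0.2726 0.115 ]
top sr [0.4632 0.0835 0.1139]
top bear [ 0.5447 -0.0049  0.0162]
t 17.8333 pos [ 0.4716 -0.2548  0.1933] jaw az 45.3 x [-0.0004  0.0001 -1.    ] q [ -4.7   6.4  32.6 104.   -3.6  70.7  74.2] F [ 0.3 -0.3 -1. ] M [-0.    0.02 -0.02] w 55.5
```

View pics/side11.png

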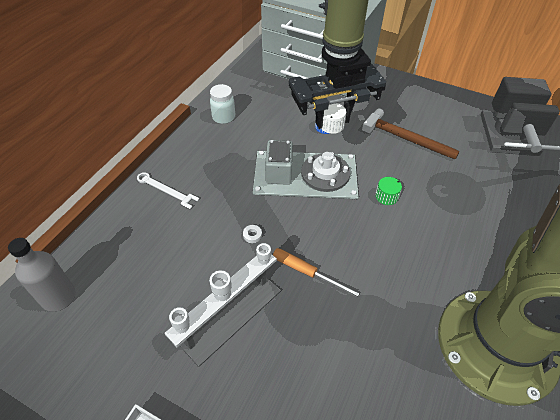

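View pics/top11.png

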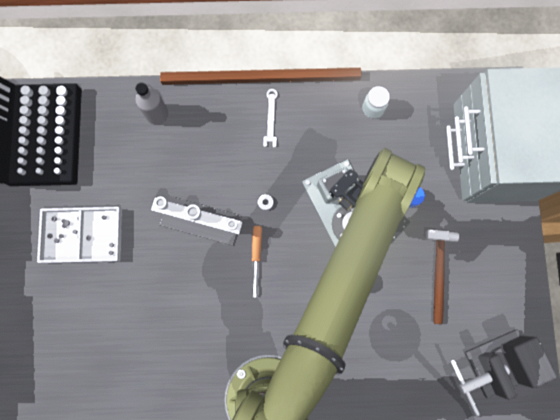

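The side view shows the bare neck at (325,160), the cap held above it at (330,120) and the big socket standing on the rail at (220,285). The smaller sockets, the ring and the screwdriver haven't moved. The cap's lower edge is at about 0.167 m, 95 mm above the neck. Handing in.

```bash
python3 -c "
from h import *
env.sign_off(); st()"
```

```text
the job is handed in; nothing more can be done
the job is handed in; nothing more can be done
```

The job is done and handed in, at about 18 s of the 67 s allowed. No verdict was reported.

- **Socket:** The big socket stands upright and released on the rail, about 2 mm from the middle of the gap. The side and top cameras both confirmed this at the end.
- **Cap:** The cap loosens counter-clockwise. It turned about 75° with no noticeable torque and lifted straight off. It is still in the gripper (55 mm opening, 40 N grip setting), with its lower edge about 95 mm above the neck and nothing touching it.
- **Other objects:** The smaller sockets and the bearing ring measured within about 2 mm of where they started. The screwdriver I only compared by eye, and it looked unmoved.

**One slip:** before gripping the cap, I repeated a shift by mistake and the open gripper went 27–29 mm too low. I backed it up at once. The force reading peaked at about 10 N, and the next picture showed the cap undisturbed.

The cap's centre differed by 1–2 mm between cameras, which made no difference to the grip or the turn.

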